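# Set the stone viewer's polariser ring and try its lamp

## Robot

A 7-joint arm with a two-finger parallel gripper is mounted at the origin on a cart in front of the work surface, level with it; the furniture and walls round the work are solid. World frame = base frame: x ahead of the robot, y to its left, z up, the work surface at z = 0. Lengths are in m, angles in rad, forces in N, time in s.
With the tool pointing down it reaches from about 0.425 to 0.8 m from the base axis. Payload 8.3 kg.
Tool frame: the origin (TCP) lies on the centre line of the jaws, within the pads' length; the fingertips stand 11 mm ahead of it and the grasp point (between the pads) lies 8 mm behind it; x points along the fingers, z is the direction in which the jaws open and shut, and the axes are right-handed (so a half turn about x gives the same grasp; the last joint's range is limited). The gripper opens to 85 mm and grips with 20 to 120 N. Pads are 22 mm wide; open, the fingers measure 114 mm over their backs; the gripper's body (76 mm by 85 mm) begins 54 mm behind the grasp point. The pads swing forward as they close: fully open they stand 13 mm farther back than shut.
Start: joints at [-1.172, 0.383, 0.016, 1.37, -0.006, 1.388, -0.046], TCP at [0.278, 0.56, 0.242] pointing down, gripper open.
Joint ranges: [-2.95, 2.95], [-0.25, 2.06], [-1.52, 1.56], [0.18, 2.33], [-1.44, 4.58], [0.02, 2.06], [-3.01, 3.01]. Speed limits (rad/s): [2.39, 2.39, 3.01, 3.01, 3.14, 3.14, 3.14].

## Interface

Orientations are given as a unit quaternion [x, y, z, w].
In Python, from workcell import bot, optics, order gives the robot as it stands. The module is installed in compiled form; this text tells all that it offers.
- The arm moves only by the tool apply_moves, never from a script. Its argument "steps" is a list that holds one entry, the list of rows, each a list of 5 numbers: the shift along the tool's x, y, z in m, then the turn about the tool's x in rad, then the opening, from 0 (shut) to 1 (fully open). A call has 1 to 8 rows; each row is the pose to reach, as a shift and turn from the pose measured when the call began, along the tool's axes at that moment; what a row does not reach only later rows make up. A row lasts 1/10 s, in which the tool goes at most 50 mm and 8.59 degrees, less where a joint would pass 70% of its speed; a pose out of reach is approached as far as the arm can. A call with a gripper value outside its range is refused whole. The fingers move at their own pace and stop on an object; "squeeze" is the grip in N (left out, the last holds). Time passes only in rows, so rows that repeat a pose let the fingers close. It gives the time, the measured TCP pose, the force and the opening at its end, in the units of the state.
- bot.get_state(): the state, without advancing time (a new reading comes with each control period).
- optics.camera(name): name is "scene" or "side" or "wrist"; returns a dict with "img" (480x640x3 uint8, blue, green, red), "mtx" (3x3 intrinsics, pixels), "R" (3x3) and "t" (3): a world point X has camera coordinates R X + t. Camera axes: x right, y down, z forward; pixel columns grow to the right and rows downward; lengths in m; the calibration is good to about 2 mm. A picture is of the moment at which its call begins. There is no depth.
- order.finish_job(): hands the job in, once; it reports no verdict.
The state is a dict: "time_s": time; "qpos": joint angles; "joint_velocities": joint speeds; "joint_torque": joint torques, N m; "tcp_pos": TCP position; "tool_rot": TCP orientation; "force": force on the tool from outside, world axes, zero at the start; "torque": the same for the moment, N m; "grip_width": finger opening in m.
Only numpy, scipy, OpenCV 4.12 (cv2) and the standard library are available. Lean on these libraries where they do the work, as an engineer would, in place of code of your own. Each camera call takes 0.05 s, during which the arm holds its last target.

## Task

On the round stone viewer, push the upright lever pin around its arc with the fingertips until the lever's pointer stands right at the tip of the marker clip on the rim, then press the lamp button on the viewer's side box fully down and let it come up again. Only push and press, gently: do not pinch the pin, do not shift the marker clip, and leave the stone on the glass and the things standing round the viewer where they are.

Things in the scene. Friction and masses are not known exactly. Their poses are not given: they have to be found in the camera images.
- viewer: round grey light base fixed to the bench, 212 mm across; scale plate 40 mm up with marks every 10 degrees on the side facing the robot; glass stage in the middle (88 mm across, top 55 mm up); side box (70 mm wide, 36 mm high) with the lamp button, reaching 180 mm out along its -y. Origin: centre of its underside, on the ring's axis; z up; middle of the scale along its -x
- polar_ring: dark steel ring, 132 mm across, top 52 mm up, that turns on the viewer's axis, with a lever arm (top 56 mm up) along its own -x. Origin as the viewer's. Drags (1 N at the pin), stays where left; stops 1.2 rad either side of the viewer's -x. Starts on the robot's left of the marker and must go counterclockwise seen from above
- pin (a point): on the upright dark steel lever pin, 12 mm thick, 78 mm from the axis of the ring, this point 80 mm above the bench; the pin rises from the arm at 56 mm to a round top at 95 mm
- pointer (a point): the very tip of the lever's pointer, 95 mm from the axis, 51 mm above the bench, straight out from the pin
- marker_tip (a point): the pointed inner tip of the small dark steel clip (20 mm wide, brass thumbscrew outside) that sits on the rim of the scale, 95 mm from the axis, top 46 mm above the bench. The clip can slide stiffly round the rim, but must stay where it is; the pointer passes just above its tip.
- lamp_button_top (a point): centre of the top face of the round black lamp button, 28 mm across, on the side box: 58 mm above the bench, 145 mm from the ring axis along the viewer -y; its collar is 44 mm across, 48 mm up
- lamp_button (a joint): travel of the lamp button in m: 0 up, 0.006 fully down; a spring of 5 N at full travel lifts it again
- stone: a loose amber cabochon, 29 mm across, 12 mm high, lying in the middle of the glass; origin at the centre of its underside
- stone_case: bystander: sharpening stone in a black oblong case, 34x120x24 mm, lying flat; origin at the centre of its underside
- tin_lid: bystander: round grey tin, 63 mm across, 27 mm high; origin at the centre of its underside
- dropper_bottle: bystander: upright bottle with a black dropper cap, 30 mm across, 87 mm high; origin at the centre of its underside
- eraser: bystander: eraser in a sleeve, 19x42x12 mm, lying flat; origin at the centre of its underside
- cream_jar: bystander: round white jar, 56 mm across, 47 mm high; origin at the centre of its underside

How it is judged:
By the outcome, as a careful person would: the job done as asked, in the order asked, and still so for the second after the job is handed in, with the robot touching nothing.
It also fails if it takes over 48 s, if anything falls off the work surface, if the arm or the gripper's body presses on something with over 40 N, if the wrist force passes 120 N, or if a joint passes its speed limit or range.

## Working session

There is one attempt and no reset: what is moved stays moved. The work goes in short steps, Python scripts to look and compute and a tool call to move; the robot and the scene stay as the last step left them, time stands still between calls to the robot, and variables do not carry over. Pictures are saved under pics/ and viewed, and the job is handed in when it is done.

Besides the shell and the picture viewer there is one more tool, called after "Emit:" as name(argument=value, ...), one argument or row to a line, values as JSON. apply_moves: Moves the arm, as the interface text tells. Its arguments: {"type":"object","properties":{"steps":{"type":"array"},"squeeze":{"type":"number"}},"required":["steps"]}

```bash
mkdir -p pics
python3 - <<'E'
from workcell import bot, optics, order
import cv2,numpy as np
s=bot.get_state()
for k,v in s.items(): print(k,np.round(v,4))
for n in ["scene","side","wrist"]:
    c=optics.camera(n); cv2.imwrite(f"pics/{n}0.png",c["img"]); np.savez(f"{n}0.npz",**c)
    print(n,np.round(c["mtx"],1).tolist(),np.round(-c["R"].T@c["t"],3),np.round(c["R"],3).tolist())
E
```

```text
time_s 0.0
qpos [-1.1719  0.3842  0.0163  1.3712 -0.0063  1.3882 -0.0465]
joint_velocities [-0.0026 -0.0013  0.0015  0.0002 -0.0001 -0.0007  0.0007]
joint_torque [-1.00000e-04 -6.27597e+01  8.43900e-01 -3.71814e+01  1.65000e-02
  1.44000e-02 -0.00000e+00]
tcp_pos [0.2782 0.5591 0.2413]
tool_rot [-0.3727  0.6017  0.372   0.6006]
force [0.5902 0.1756 0.4326]
torque [ 0.0196 -0.0033  0.0139]
grip_width 0.0854
scene [[481.3, 0.0, 312.7], [0.0, 481.3, 243.8], [0.0, 0.0, 1.0]] [-0.014 -0.295  0.663] [[0.527, -0.85, -0.011], [-0.556, -0.335, -0.76], [0.643, 0.407, -0.649]]
side [[551.9, 0.0, 322.6], [0.0, 551.9, 228.1], [0.0, 0.0, 1.0]] [ 0.487 -0.66   0.536] [[0.993, -0.114, -0.006], [-0.065, -0.518, -0.853], [0.094, 0.848, -0.522]]
wrist [[348.4, 0.0, 318.7], [0.0, 348.4, 237.6], [0.0, 0.0, 1.0]] [0.211 0.593 0.374] [[0.446, 0.895, -0.002], [0.854, -0.426, 0.298], [0.266, -0.135, -0.955]]
```

View pics/scene0.png

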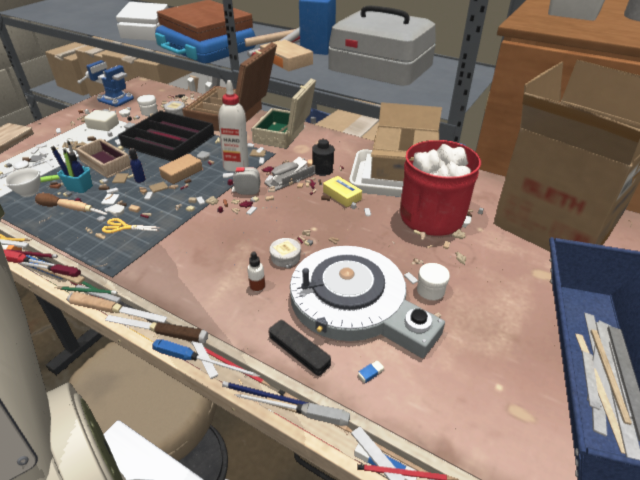

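View pics/side0.png

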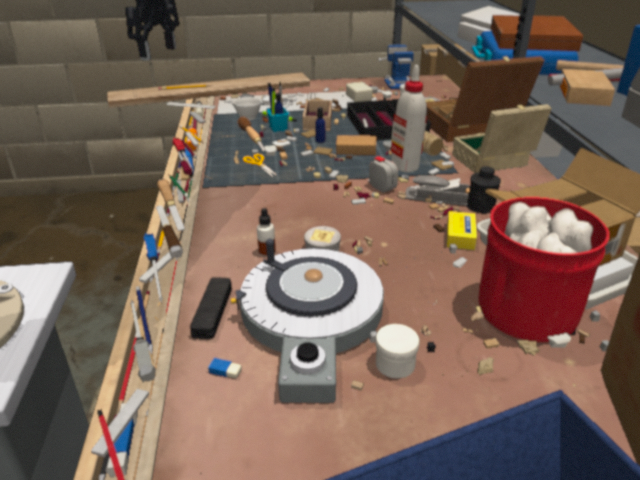

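View pics/wrist0.png

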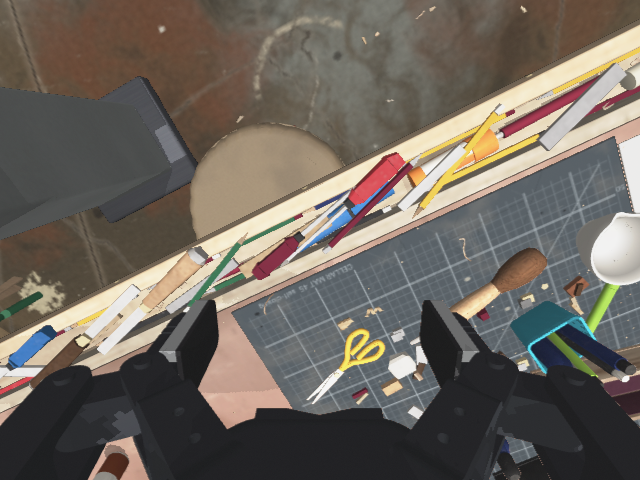

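The scene picture shows the viewer near (348,285), the pin at (306,278), the clip with its brass screw at (320,326), and the button at (419,318). I'll zoom in next.

Run:
```python
import cv2
a=cv2.imread("pics/scene0.png")[230:370,265:455]; cv2.imwrite("pics/sz.png",cv2.resize(a,None,fx=4.2,fy=4.2,interpolation=cv2.INTER_CUBIC))
a=cv2.imread("pics/side0.png")[195:410,195:435]; cv2.imwrite("pics/dz.png",cv2.resize(a,None,fx=2.75,fy=2.75,interpolation=cv2.INTER_CUBIC))
```

```text
(no output)
```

View pics/sz.png

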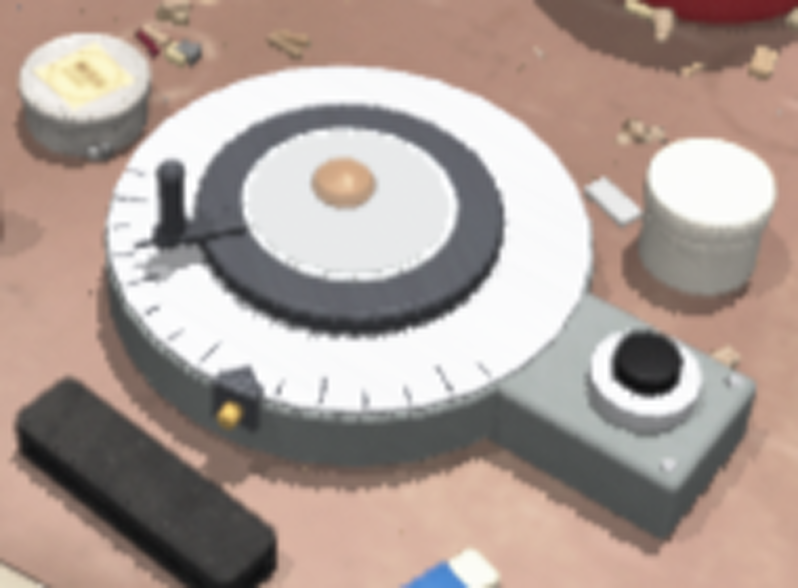

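View pics/dz.png

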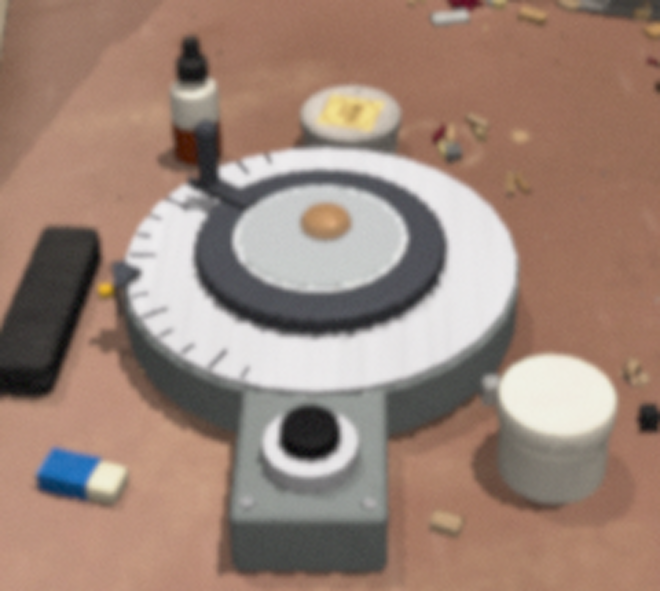

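```bash
cat > h.py <<'E'
import numpy as np,cv2
from scipy.optimize import least_squares
C={n:dict(np.load(f"{n}0.npz")) for n in ["scene","side"]}
def proj(c,X):
    X=np.atleast_2d(X); p=X@c["R"].T+c["t"]; q=p@c["mtx"].T; return q[:,:2]/q[:,2:]
Z={"scene":(265,230,4.2),"side":(195,195,2.75)}
E
cat > fit.py <<'E'
from h import *
th=np.linspace(0,2*np.pi,721)
def circ(x,y,r,z): return np.c_[x+r*np.cos(th),y+r*np.sin(th),0*th+z]
ext={"scene":[(.106,.040,dict(l=107,r=592,t=66)),(.044,.055,dict(l=243,r=458,t=128,b=282)),(.066,.052,dict(r=504,t=103))],
"side":[(.106,.040,dict(l=124,r=518,t=148,b=388)),(.044,.055,dict(l=233,r=408,t=184,b=292)),(.066,.052,dict(l=196,r=446,t=169))]}
pts={"scene":dict(m=(242,367),b=(648,352),pin=(172,168)),"side":dict(m=(142,273),b=(310,425),pin=(206,130),)}
def P(x,y,a,r,z): return np.array([x+r*np.cos(a),y+r*np.sin(a),z])
def res(p,det=False):
    x,y,yaw,pa,ma=p[:5]; out=[];names=[]
    for i,n in enumerate(["scene","side"]):
        ox,oy,s=Z[n]; off=p[5+2*i:7+2*i]
        for r,z,d in ext[n]:
            q=proj(C[n],circ(x,y,r,z))+off
            for k,v in d.items():
                pr={'l':q[:,0].min(),'r':q[:,0].max(),'t':q[:,1].min(),'b':q[:,1].max()}[k]
                m=(ox if k in'lr' else oy)+v/s
                out.append(pr-m);names.append((n,r,k))
        for k,v in pts[n].items():
            X={'m':P(x,y,ma,.095,.046),'b':P(x,y,yaw-np.pi/2,.145,.058),'pin':P(x,y,pa,.078,.0935)}[k]
            q=proj(C[n],X)[0]+off; out+= list(q-[ox+v[0]/s,oy+v[1]/s]);names+=[(n,k),(n,k)]
    if det:
        for a,b in zip(names,out): print(a,round(b,2))
    return np.r_[out,np.array(p[5:])/1.5]
p=least_squares(res,[.55,-.15,0,2.5,3.4,0,0,0,0],loss="soft_l1").x
res(p,True); print(np.round(p,4))
x,y,yaw,pa,ma=p[:5]
print("angles rel -x:",pa-yaw-np.pi,ma-yaw-np.pi,"sep",ma-pa)
print("pin",P(x,y,pa,.078,.08),"pinT",P(x,y,ma,.078,.08),"mt",P(x,y,ma,.095,.046),"btn",P(x,y,yaw-np.pi/2,.145,.058))
# bystander: pixels scene/side triangulate roughly at base z
E
python3 fit.py
```

```text
('scene', 0.106, 'l') -1.2
('scene', 0.106, 'r') 0.78
('scene', 0.106, 't') -0.23
('scene', 0.044, 'l') 0.6
('scene', 0.044, 'r') -1.46
('scene', 0.044, 't') 0.56
('scene', 0.044, 'b') -1.65
('scene', 0.066, 'r') -0.16
('scene', 0.066, 't') -0.14
('scene', 'm') 1.41
('scene', 'm') -0.57
('scene', 'b') 0.18
('scene', 'b') 1.05
('scene', 'pin') -0.43
('scene', 'pin') 0.33
('side', 0.106, 'l') -1.08
('side', 0.106, 'r') 1.26
('side', 0.106, 't') -0.04
('side', 0.106, 'b') 2.61
('side', 0.044, 'l') 1.64
('side', 0.044, 'r') -1.27
('side', 0.044, 't') 1.16
('side', 0.044, 'b') -1.58
('side', 0.066, 'l') -0.04
('side', 0.066, 'r') 0.07
('side', 0.066, 't') 0.08
('side', 'm') -0.16
('side', 'm') -1.17
('side', 'b') 0.26
('side', 'b') 0.15
('side', 'pin') -0.37
('side', 'pin') -1.08
[ 0.5412 -0.0174 -0.1288  2.3941  3.2098  0.0516  0.4265  0.227   1.4243]
angles rel -x: -0.6187420148958034 0.19698864263927351 sep 0.8157306575350769
pin [0.48401752 0.03560187 0.08      ] pinT [ 0.46340357 -0.022741    0.08      ] mt [ 0.44644313 -0.02390005  0.046     ] btn [ 0.52260391 -0.16122276  0.058     ]
```

```bash
cat >> h.py <<'E'
from scipy.spatial.transform import Rotation as Ro
def st():
    from workcell import bot
    s=bot.get_state(); return s,Ro.from_quat(s["tool_rot"]).as_matrix(),np.array(s["tcp_pos"])
def shift(target):
    s,R,p=st(); return np.round(R.T@(np.array(target)-p),4)
def ray(n,u,v,z,c=None):
    c=c or C[n]; d=c["R"].T@np.linalg.inv(c["mtx"])@np.array([u,v,1]); o=-c["R"].T@c["t"]; return o+d*(z-o[2])/d[2]
E
python3 - <<'E'
from h import *
s,R,p=st(); print(np.round(R,3),p)
print("yaw z",np.degrees(np.arctan2(R[1,2],R[0,2])),"yaw y",np.degrees(np.arctan2(R[1,1],R[0,1])))
# bottle cap top, base
print(ray("scene",255,255,.087),ray("side",265,210,.087))
print("tin",ray("scene",285,246,.027),ray("side",322,236,.027))
for a in ["scene","side"]: print(proj(C[a],[[.504,.057,.07]]))
print(shift([.52,.075,.16]))
E
```

```text
[[-0.001 -0.895  0.446]
 [-0.001  0.446  0.895]
 [-1.    -0.    -0.001]] [0.27829518 0.55923082 0.24151499]
yaw z 63.54116687411581 yaw y 153.54116743778005
[0.47547725 0.13778003 0.087     ] [0.47986558 0.13787987 0.087     ]
tin [0.57991021 0.14731521 0.027     ] [0.57438141 0.14086445 0.027     ]
[[301.64342269 268.5478948 ]]
[[282.6929781 244.2818439]]
[ 0.082  -0.4321 -0.3257]
```

Emit:
apply_moves(
  steps=[
    [[0.005,-0.04,-0.03,0,0],[0.01,-0.08,-0.06,0,0],[0.02,-0.12,-0.09,0,0],[0.03,-0.16,-0.12,0,0],[0.04,-0.2,-0.15,0,0],[0.04,-0.24,-0.18,0,0],[0.04,-0.28,-0.21,0,0],[0.04,-0.32,-0.24,0,0]],
  ],
  squeeze=20,
)

```text
time_s: 0.95
tcp_pos: [0.4565, 0.203, 0.2018]
tool_rot: [-0.373, 0.602, 0.372, 0.601]
force: [0.1, 1.2, 0.0]
grip_width: -0.0001
```

```bash
python3 -c "
from h import *
s,R,p=st();print(p,s['force'],s['grip_width'],s['time_s'],s['qpos']);print(shift([.51,.063,.15]))"
```

```text
[0.45650944 0.20300656 0.2017598 ] [0.07778526 1.2052012  0.04123999] -0.00011286218790000868 0.95 [-0.7071944   0.13684576  0.24775568  1.77751474 -0.03467349  1.23289409
  0.65900051]
[ 0.0519 -0.1103 -0.1014]
```

Emit:
apply_moves(
  steps=[
    [[0.01,-0.03,-0.03,0,0],[0.02,-0.06,-0.055,0,0],[0.035,-0.09,-0.08,0,0],[0.052,-0.11,-0.101,0,0],[0.052,-0.11,-0.101,0,0],[0.052,-0.11,-0.101,0,0]],
  ],
)

```text
time_s: 1.55
tcp_pos: [0.5096, 0.063, 0.1494]
tool_rot: [-0.372, 0.602, 0.372, 0.6]
force: [-0.0, 1.1, 1.3]
grip_width: -0.0002
```

```bash
cat > look.py <<'E'
from h import *; import sys
from workcell import optics
t=sys.argv[1]
for n in sys.argv[2:]:
    c=optics.camera(n); np.savez(f"{n}_{t}.npz",**c); a=c["img"]
    if n=="scene": a=cv2.resize(a[200:370,245:455],None,fx=3.5,fy=3.5,interpolation=cv2.INTER_CUBIC)
    if n=="side": a=cv2.resize(a[175:410,195:435],None,fx=2.5,fy=2.5,interpolation=cv2.INTER_CUBIC)
    cv2.imwrite(f"pics/{n}_{t}.png",a)
s,R,p=st();print(p,np.round(s['force'],2),s['time_s'])
E
python3 look.py a wrist side scene
```

```text
[0.5099733  0.06508854 0.15035206] [ 0.51 -0.09  0.73] 1.7
```

View pics/wrist_a.png

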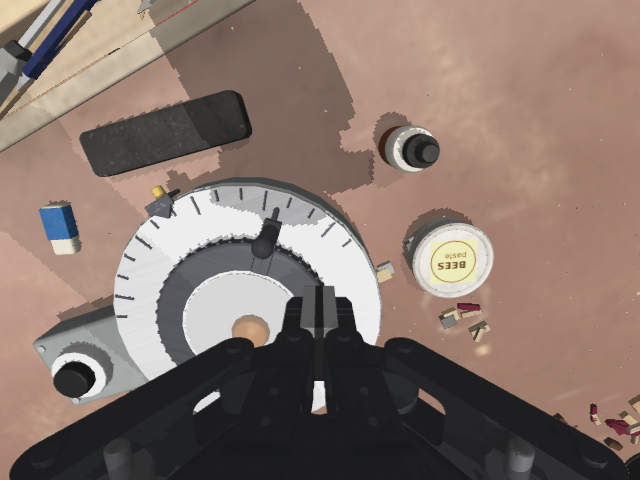

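View pics/side_a.png

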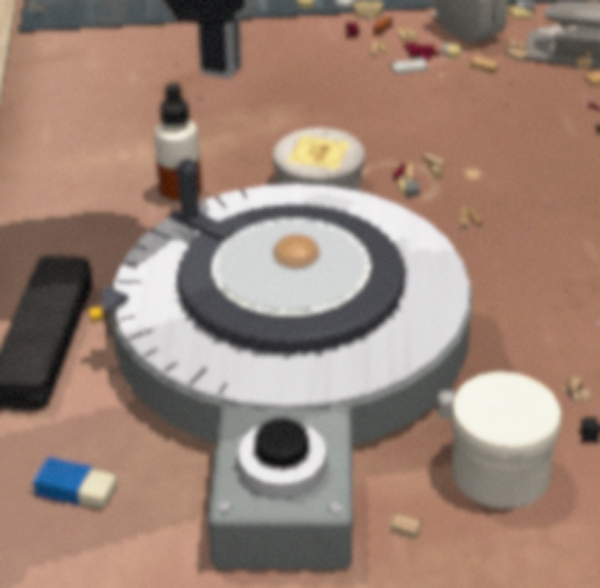

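```bash
cat > chk.py <<'E'
from h import *; import sys
c=dict(np.load(sys.argv[1]));a=c["img"].copy(); x,y=.5412,-.0174
def P(a,r,z): return [x+r*np.cos(a),y+r*np.sin(a),z]
n={"pintop":P(2.3941,.078,.095),"ptr":P(2.3941,.095,.051),"mt":P(3.2098,.095,.046),"btn":P(-.1288-np.pi/2,.145,.058),"c":[x,y,.055],"tgtpin":P(3.2098,.078,.08)}
for k,v in n.items(): q=proj(c,v)[0];print(k,np.round(q,1)); cv2.circle(a,(int(q[0]),int(q[1])),2,(0,0,255),-1)
th=np.linspace(0,6.28,300)
for r,z in((.106,.04),(.044,.055),(.066,.052)):
  for q in proj(c,np.c_[x+r*np.cos(th),y+r*np.sin(th),0*th+z]): cv2.circle(a,(int(q[0]),int(q[1])),0,(0,255,0),-1)
cv2.imwrite("pics/"+sys.argv[2],cv2.resize(a[160:420,30:400],None,fx=2.1,fy=2.1,interpolation=cv2.INTER_CUBIC))
E
python3 chk.py wrist_a.npz chk.png
```

```text
pintop [256.2 248.7]
ptr [273.2 204.6]
mt [167.6 216.2]
btn [ 68.5 382.3]
c [241.6 326.4]
tgtpin [161.7 252.4]
```

View pics/chk.png

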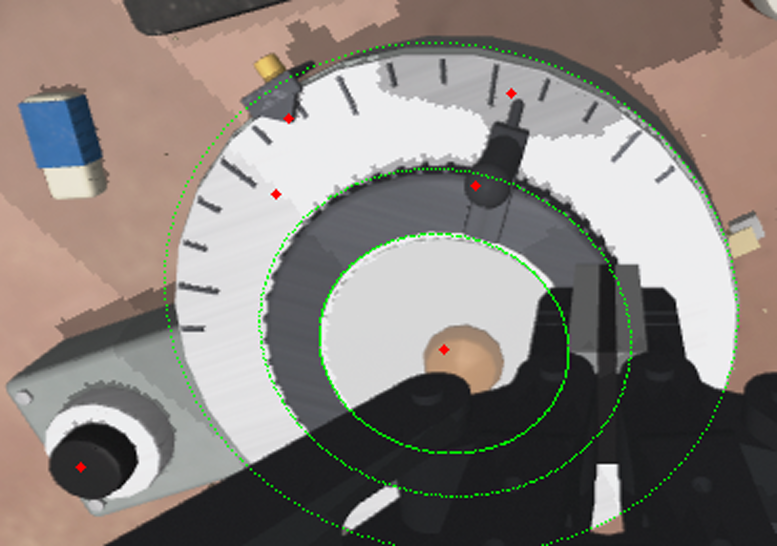

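```bash
python3 -c "
from h import *
for z in(.139,.15): q=proj(C['side'],[.51,.065,z])[0]; print(q,(q-[195,175])*2.5)
for z in(.139,.15): q=proj(C['scene'],[.51,.065,z])[0]; print(q,(q-[245,200])*3.5)
print(shift([.512,.066,.081]))"
```

```text
[284.39322576 202.38756427] [223.48306441  68.46891069]
[284.0782361  195.87860851] [222.69559024  52.19652128]
[298.58490133 235.49189569] [187.54715464 124.22163492]
[298.3928657  230.48700464] [186.87502997 106.70451623]
[ 0.0694 -0.0014  0.0018]
```

View pics/scene_a.png

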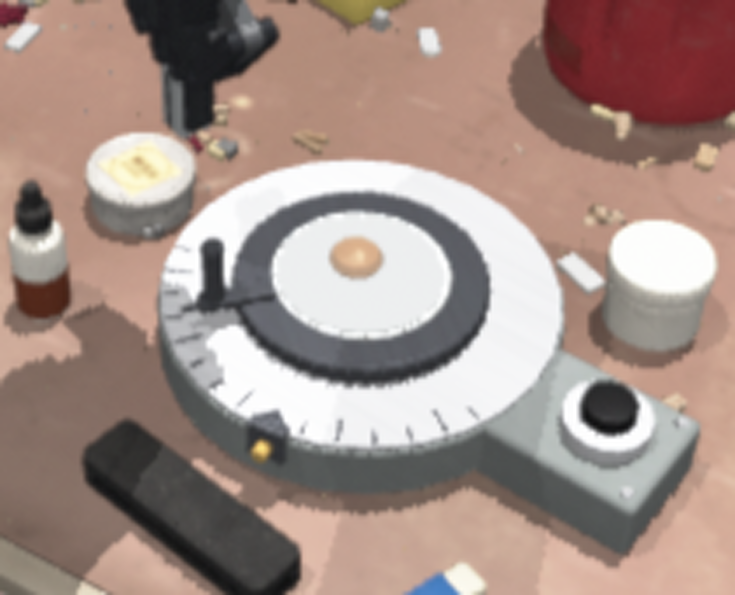

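Emit:
apply_moves(
  steps=[
    [[0.025,0,0.002,0,0],[0.05,0,0.002,0,0],[0.069,0,0.002,0,0],[0.069,0,0.002,0,0],[0.069,0,0.002,0,0]],
  ],
)

```text
time_s: 2.2
tcp_pos: [0.511, 0.0678, 0.082]
tool_rot: [-0.374, 0.6, 0.373, 0.6]
force: [0.1, 0.2, 0.5]
grip_width: -0.0003
```

```bash
python3 look.py b wrist scene; python3 -c "
from h import *
for d in (.03,.02,.015,.01): print(d,shift([.484+.683*d,.0356+.73*d,.081]))
x,y=.5412,-.0174
for a in np.arange(137,187,6):
  A=np.radians(a);d=.017;print(a,shift([x+.078*np.cos(A)+d*np.sin(A),y+.078*np.sin(A)-d*np.cos(A),.081]))"
```

```text
[0.51176596 0.06753803 0.08281119] [-1.15 -0.04 -0.17] 2.3
0.03 [ 0.0018  0.0021 -0.0122]
0.02 [ 0.0018  0.005  -0.0218]
0.015 [ 0.0018  0.0064 -0.0266]
0.01 [ 0.0018  0.0079 -0.0314]
137 [ 0.0018  0.0058 -0.0244]
143 [ 0.0018  0.0095 -0.0319]
149 [ 0.0017  0.0123 -0.0398]
155 [ 0.0017  0.0144 -0.0479]
161 [ 0.0017  0.0155 -0.0561]
167 [ 0.0017  0.0158 -0.0645]
173 [ 0.0017  0.0152 -0.0728]
179 [ 0.0017  0.0138 -0.0811]
185 [ 0.0017  0.0115 -0.0891]
```

View pics/wrist_b.png

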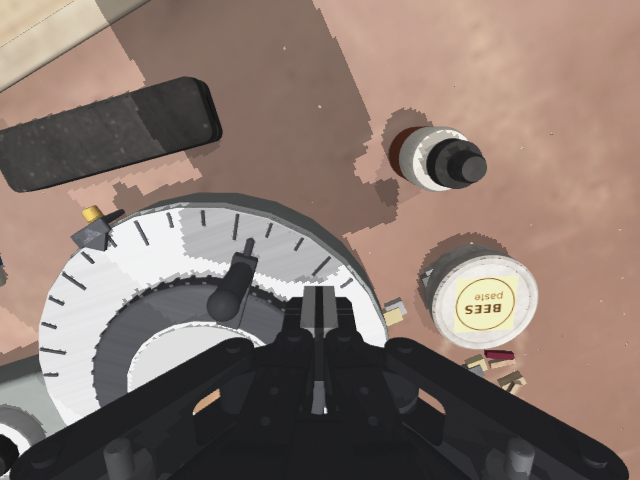

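View pics/scene_b.png

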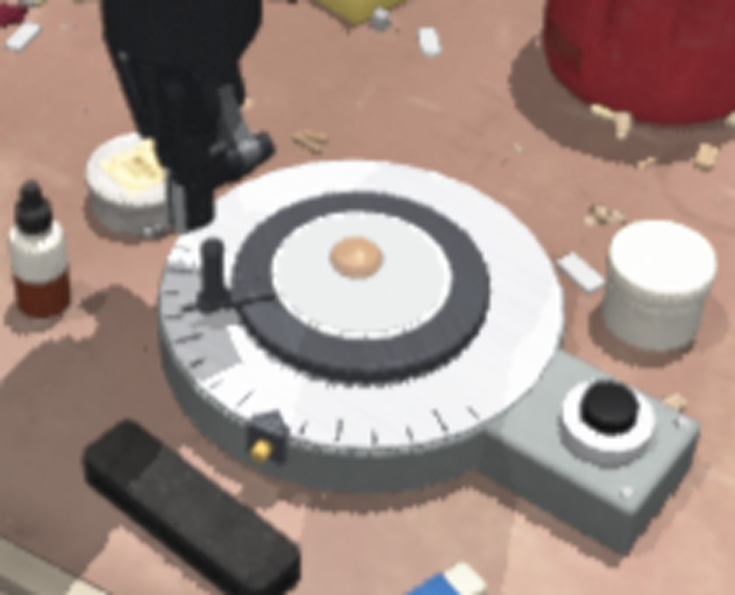

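Emit:
apply_moves(
  steps=[
    [[0.001,0.002,-0.006,0,0],[0.001,0.003,-0.012,0,0],[0.001,0.005,-0.018,0,0],[0.001,0.006,-0.024,0,0],[0.001,0.008,-0.028,0,0],[0.001,0.0095,-0.032,0,0],[0.001,0.011,-0.036,0,0],[0.001,0.0123,-0.04,0,0]],
  ],
)

```text
time_s: 3.1
tcp_pos: [0.4829, 0.0369, 0.0818]
tool_rot: [-0.374, 0.6, 0.373, 0.601]
force: [1.5, 0.1, 0.5]
grip_width: 0.0001
```

```bash
python3 look.py c wrist scene; python3 -c "
from h import *
x,y=.5412,-.0174
for a in np.arange(143,190,6):
  A=np.radians(a);d=.017;print(a,shift([x+.078*np.cos(A)+d*np.sin(A),y+.078*np.sin(A)-d*np.cos(A),.081]))"
```

```text
[0.4825588  0.03653396 0.08169142] [-0.97  0.18 -0.36] 3.2
143 [ 0.0007 -0.003   0.0088]
149 [ 0.0007 -0.0001  0.001 ]
155 [ 0.0007  0.0019 -0.0071]
161 [ 0.0007  0.0031 -0.0154]
167 [ 0.0007  0.0033 -0.0238]
173 [ 0.0007  0.0028 -0.0321]
179 [ 0.0007  0.0013 -0.0403]
185 [ 0.0007 -0.001  -0.0484]
```

View pics/wrist_c.png

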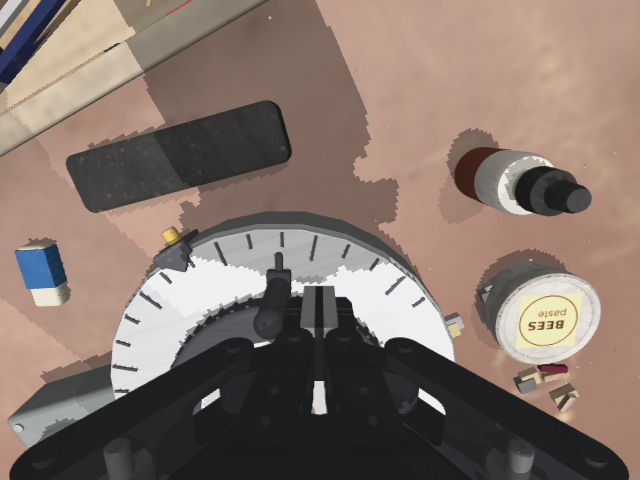

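Emit:
apply_moves(
  steps=[
    [[0.0007,0.001,-0.004,0,0],[0.0007,0.002,-0.008,0,0],[0.0007,0.0025,-0.0115,0,0],[0.0007,0.003,-0.0154,0,0],[0.0007,0.0032,-0.0195,0,0],[0.0007,0.0033,-0.0238,0,0],[0.0007,0.003,-0.027,0,0],[0.0007,0.003,-0.027,0,0]],
  ],
)

```text
time_s: 4.0
tcp_pos: [0.4676, 0.0131, 0.0809]
tool_rot: [-0.373, 0.6, 0.373, 0.601]
force: [-0.3, 0.1, -0.2]
grip_width: -0.0001
```

```bash
python3 look.py d wrist scene; python3 -c "
from h import *
x,y=.5412,-.0174
for a in np.arange(161,196,4):
  A=np.radians(a);d=.017;print(a,shift([x+.078*np.cos(A)+d*np.sin(A),y+.078*np.sin(A)-d*np.cos(A),.081]))"
```

```text
[0.46751374 0.01348021 0.08083181] [-0.17  0.2  -1.52] 4.1
161 [-0.0002 -0.0002  0.0119]
165 [-0.0002  0.0001  0.0064]
169 [-0.0002 -0.      0.0008]
173 [-0.0002 -0.0005 -0.0048]
177 [-0.0002 -0.0014 -0.0103]
181 [-0.0002 -0.0026 -0.0157]
185 [-0.0002 -0.0043 -0.021 ]
189 [-0.0002 -0.0063 -0.0262]
193 [-0.0002 -0.0086 -0.0313]
```

View pics/wrist_d.png

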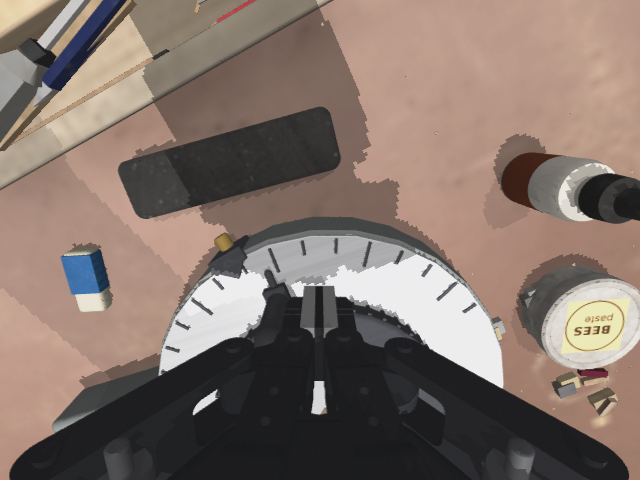

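View pics/scene_d.png

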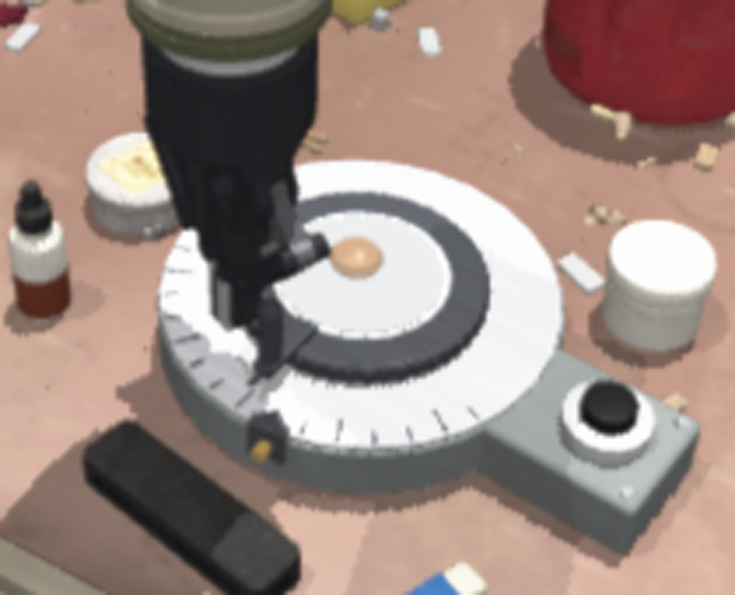

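```bash
cat > zoom.py <<'E'
import cv2,numpy as np,sys
n,x0,y0,x1,y1,f,o=sys.argv[1],*map(int,sys.argv[2:7]),sys.argv[7]
a=np.load(n)["img"]; cv2.imwrite("pics/"+o,cv2.resize(a[y0:y1,x0:x1],None,fx=f,fy=f,interpolation=cv2.INTER_CUBIC))
E
python3 zoom.py wrist_d.npz 190 220 320 320 6 zd.png
```

```text
(no output)
```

View pics/zd.png

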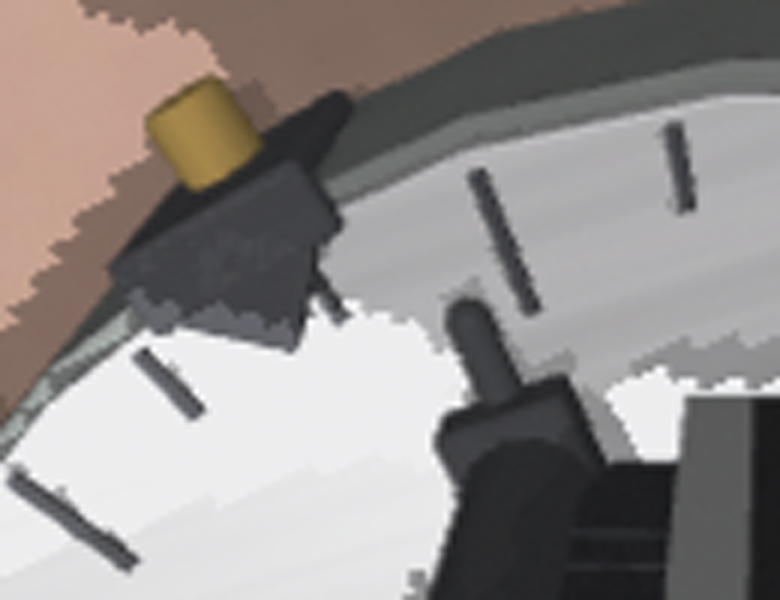

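```bash
cat > meas.py <<'E'
from h import *; import sys
n=sys.argv[1]; c=dict(np.load(n)); v=list(map(float,sys.argv[2:6]))
x,y=.5412,-.0174
P=ray(0,v[0],v[1],.051,c); M=ray(0,v[2],v[3],.046,c)
f=lambda Q:(np.round(Q,4),np.hypot(Q[0]-x,Q[1]-y),np.degrees(np.arctan2(Q[1]-y,Q[0]-x))%360)
p,m=f(P),f(M);print("ptr",p,"mark",m,"gap deg",m[2]-p[2],"mm",(m[2]-p[2])*np.pi/180*95)
E
python3 meas.py wrist_d.npz 267.5 270.8 239.2 278.3
```

```text
ptr (array([ 0.4496, -0.0071,  0.051 ]), np.float64(0.09219433156473296), np.float64(173.56329680095948)) mark (array([ 0.4482, -0.024 ,  0.046 ]), np.float64(0.09319597208079815), np.float64(184.0885371413579)) gap deg 10.525240340398426 mm 17.45150935784972
```

Emit:
apply_moves(
  steps=[
    [[0,-0.0003,-0.003,0,0],[0,-0.0007,-0.006,0,0],[0,-0.001,-0.0085,0,0],[0,-0.0014,-0.0103,0,0],[0,-0.0014,-0.0103,0,0]],
  ],
)

```text
time_s: 4.6
tcp_pos: [0.464, 0.0033, 0.0808]
tool_rot: [-0.373, 0.601, 0.373, 0.601]
force: [-0.6, 0.7, -0.1]
grip_width: -0.0001
```

```bash
python3 look.py e wrist scene; python3 zoom.py wrist_e.npz 190 220 320 320 6 ze.png
```

```text
[0.46401467 0.00345626 0.08073522] [0.06 0.19 0.59] 4.7
```

View pics/ze.png

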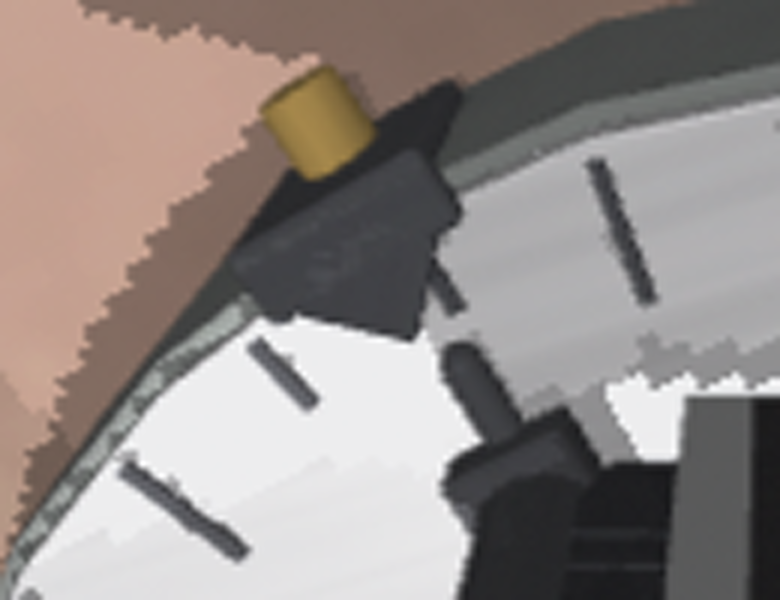

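```bash
python3 meas.py wrist_e.npz 266.7 278 258.8 276.3;  python3 -c "
from h import *
x,y=.5412,-.0174
for a in np.arange(175,185,1):
  A=np.radians(a);d=.017;print(a,shift([x+.078*np.cos(A)+d*np.sin(A),y+.078*np.sin(A)-d*np.cos(A),.081]))"
```

```text
ptr (array([ 0.4492, -0.0191,  0.051 ]), np.float64(0.09204735310489875), np.float64(181.03503098358712)) mark (array([ 0.4481, -0.024 ,  0.046 ]), np.float64(0.09331830457350743), np.float64(184.06023757849417)) gap deg 3.025206594907047 mm 5.015982485246558
175 [-0.0003  0.0004  0.003 ]
176 [-0.0003  0.0002  0.0016]
177 [-0.0003 -0.0001  0.0003]
178 [-0.0003 -0.0004 -0.0011]
179 [-0.0003 -0.0007 -0.0025]
180 [-0.0003 -0.001  -0.0038]
181 [-0.0003 -0.0013 -0.0052]
182 [-0.0003 -0.0017 -0.0065]
183 [-0.0003 -0.0021 -0.0078]
184 [-0.0003 -0.0025 -0.0092]
```

Emit:
apply_moves(
  steps=[
    [[0,-0.0004,-0.001,0,0],[0,-0.0006,-0.002,0,0],[0,-0.0008,-0.003,0,0],[0,-0.0008,-0.003,0,0]],
  ],
)

```text
time_s: 5.1
tcp_pos: [0.4633, 0.0003, 0.0807]
tool_rot: [-0.373, 0.601, 0.373, 0.601]
force: [1.0, 1.4, 0.6]
grip_width: -0.0003
```

```bash
python3 look.py f wrist scene; python3 zoom.py wrist_f.npz 210 240 310 310 8 zf.png
```

```text
[4.63329313e-01 3.48594958e-04 8.07186059e-02] [ 1.06  1.68 -0.53] 5.2
```

View pics/zf.png

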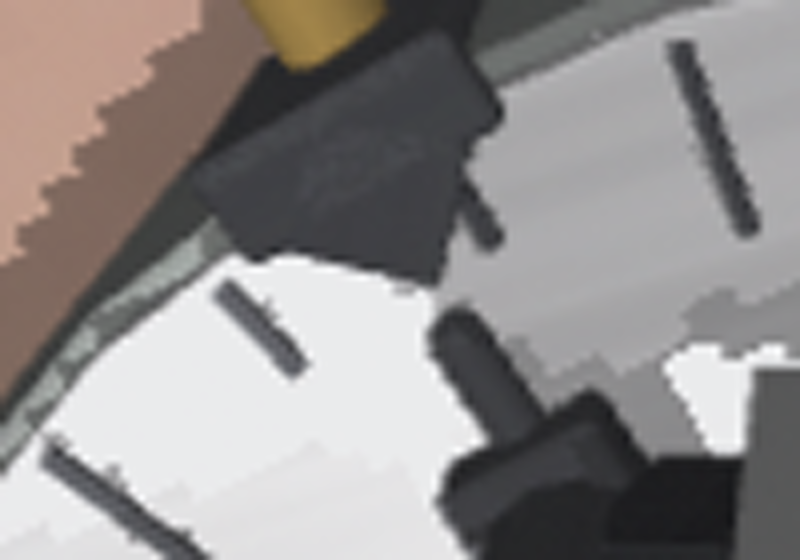

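```bash
python3 zoom.py scene_f.npz 290 280 370 340 10 zsf.png
```

```text
(no output)
```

View pics/zsf.png

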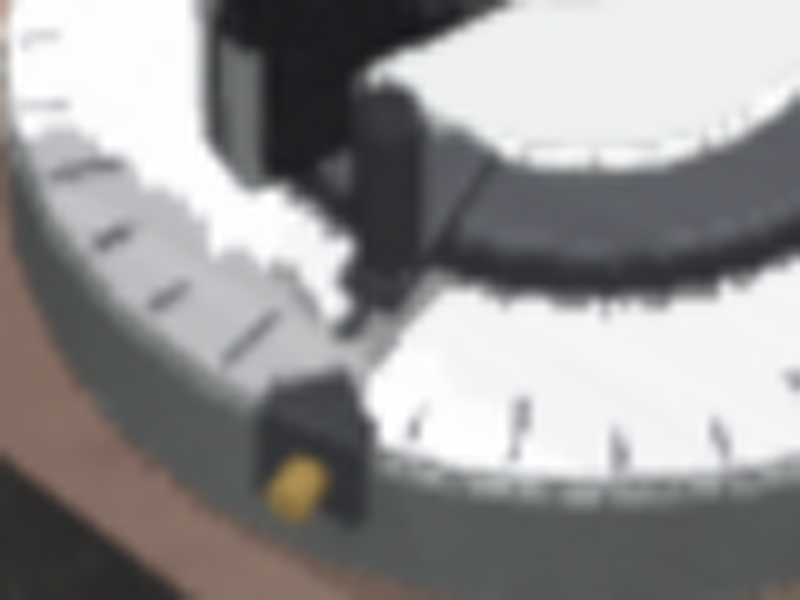

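```bash
python3 meas.py wrist_f.npz 266.9 279 264.4 275.6
python3 - <<'E'
from h import *
c=dict(np.load("wrist_f.npz"))
# line check: pointer axis in image vs. ring centre; vertical direction shift 5mm
M=ray(0,264.4,275.6,.046,c); print(proj(c,M),proj(c,M+[0,0,.005]))
x,y=.5412,-.0174
A=np.arctan2(M[1]-y,M[0]-x)
for r in(.095,.085,.078):
  for z in (.051,): q=proj(c,[x+r*np.cos(A),y+r*np.sin(A),z])[0]; print(r,(q-[210,240])*8)
E
```

```text
ptr (array([ 0.449 , -0.0222,  0.051 ]), np.float64(0.09231883830518356), np.float64(182.98296218076163)) mark (array([ 0.4484, -0.0242,  0.046 ]), np.float64(0.09306593598243403), np.float64(184.16480197401694)) gap deg 1.1818397932553069 mm 1.9595645842224467
[[264.4 275.6]] [[262.93479899 279.55710252]]
0.095 [406.7007994  292.31454408]
0.085 [492.44690529 415.69971749]
0.078 [551.02280568 499.98806566]
```

Emit:
apply_moves(
  steps=[
    [[0,-0.0002,-0.0008,0,0],[0,-0.0004,-0.0016,0,0],[0,-0.0004,-0.0016,0,0],[0,-0.0004,-0.0016,0,0]],
  ],
)

```text
time_s: 5.6
tcp_pos: [0.4629, -0.0013, 0.0807]
tool_rot: [-0.373, 0.601, 0.373, 0.601]
force: [-0.0, -0.3, -0.0]
grip_width: 0.0
```

```bash
python3 look.py g wrist scene; python3 zoom.py wrist_g.npz 210 240 310 310 8 zg.png
```

```text
[ 0.46294776 -0.00127282  0.08069805] [ 0.72  0.88 -0.07] 5.7
```

View pics/zg.png

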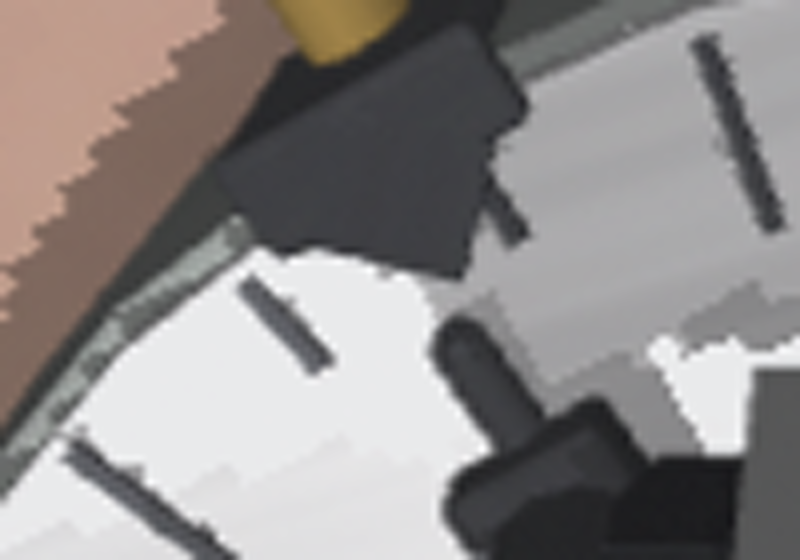

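```bash
python3 meas.py wrist_g.npz 266.25 280.25 267.75 274.75; python3 zoom.py scene_g.npz 290 280 370 340 10 zsg.png
python3 - <<'E'
from h import *
x,y=.5412,-.0174
c=dict(np.load("wrist_g.npz"))
print("retreat",shift([.475,.03,.081]))
E
```

```text
ptr (array([ 0.449 , -0.0244,  0.051 ]), np.float64(0.09245192462492381), np.float64(184.36674178093324)) mark (array([ 0.4483, -0.024 ,  0.046 ]), np.float64(0.09314470955965844), np.float64(184.04136030956906)) gap deg -0.3253814713641816 mm -0.5395029100274185
retreat [-0.0003  0.0031  0.0334]
```

View pics/zsg.png

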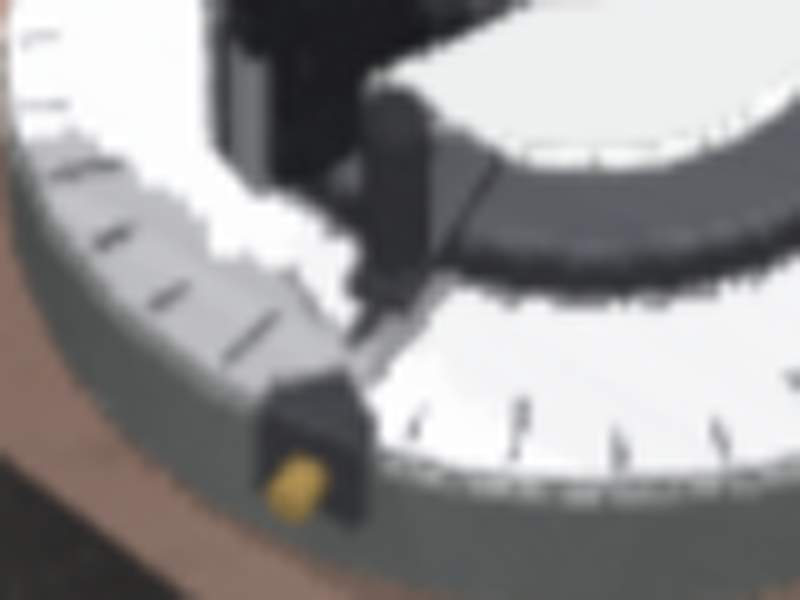

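```bash
python3 meas.py scene_g.npz 325.4 313.6 324.6 317.6
python3 - <<'E'
from h import *
c=C["scene"];x,y=.5412,-.0174
for a in (182,184,186):
  A=np.radians(a);print(a,[((proj(c,[x+.095*np.cos(A),y+.095*np.sin(A),z])[0]-[290,280])*10).round() for z in(.051,.046)])
E
```

```text
ptr (array([ 0.4492, -0.025 ,  0.051 ]), np.float64(0.09232886406869467), np.float64(184.7291727186177)) mark (array([ 0.4447, -0.0261,  0.046 ]), np.float64(0.09688880702475963), np.float64(185.18136633083336)) gap deg 0.452193612215666 mm 0.7497654020167331
182 [array([323., 337.]), array([323., 357.])]
184 [array([341., 344.]), array([340., 364.])]
186 [array([358., 351.]), array([358., 371.])]
```

Emit:
apply_moves(
  steps=[
    [[0,0.001,0.01,0,0],[0,0.002,0.025,0,0],[-0.03,0.003,0.033,0,0],[-0.07,0.003,0.033,0,0],[-0.11,0.003,0.025,0,0],[-0.11,0.003,0,0,0],[-0.11,0.003,0,0,0]],
  ],
)

```text
time_s: 6.4
tcp_pos: [0.4606, -0.0013, 0.1921]
tool_rot: [-0.373, 0.601, 0.372, 0.602]
force: [-1.3, 0.4, -0.7]
grip_width: 0.0
```

```bash
python3 look.py h wrist scene side;  python3 zoom.py wrist_h.npz 210 180 340 280 6 zh.png; python3 -c "
from h import *
print(shift([.5226,-.161,.12]))"
```

```text
[0.46032527 0.00135439 0.19037542] [ 0.13 -0.1  -0.09] 6.55
[ 0.0704 -0.1278 -0.118 ]
```

View pics/wrist_h.png

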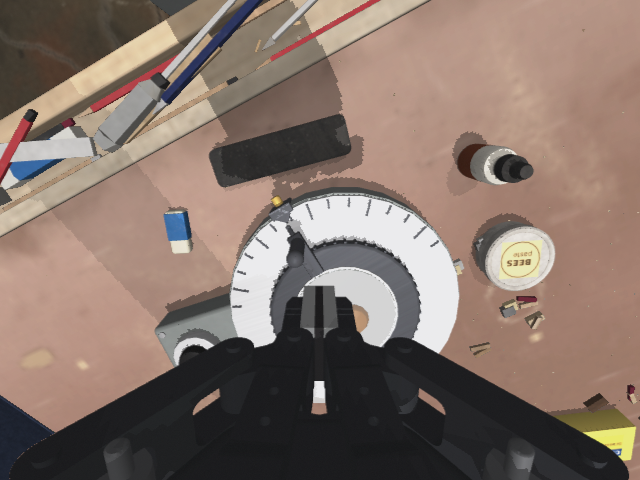

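View pics/zh.png

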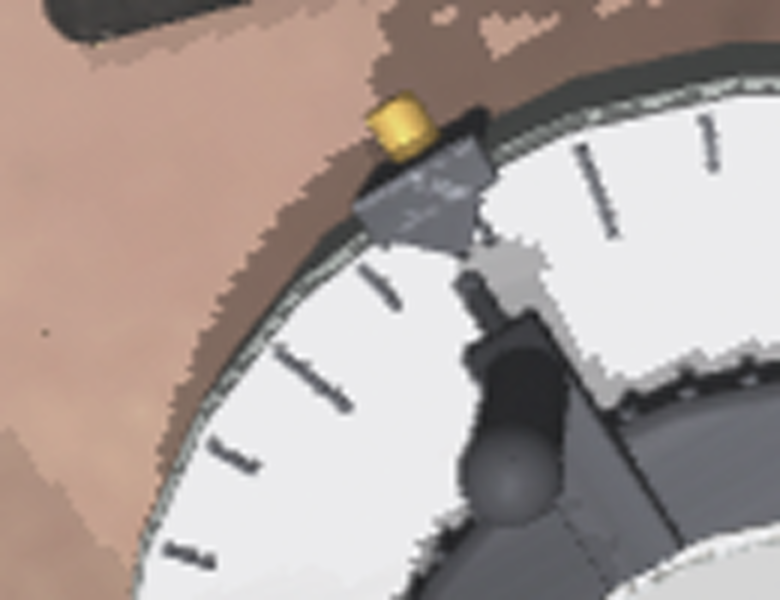

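View pics/side_h.png

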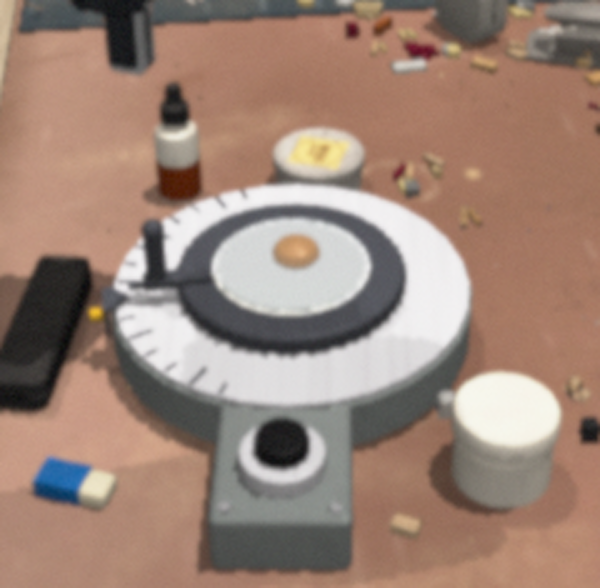

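```bash
python3 meas.py wrist_h.npz 287.5 225.8 287.8 222.5
```

```text
ptr (array([ 0.4493, -0.0242,  0.051 ]), np.float64(0.09212868995950745), np.float64(184.2494310044608)) mark (array([ 0.448 , -0.0237,  0.046 ]), np.float64(0.09344135394407684), np.float64(183.8673844142011)) gap deg -0.382046590259705 mm -0.6334572351247073
```

Emit:
apply_moves(
  steps=[
    [[0,-0.02,-0.02,0,0],[0.01,-0.05,-0.046,0,0],[0.02,-0.08,-0.074,0,0],[0.03,-0.105,-0.098,0,0],[0.04,-0.128,-0.118,0,0],[0.05,-0.128,-0.118,0,0],[0.05,-0.128,-0.118,0,0]],
  ],
)

```text
time_s: 7.25
tcp_pos: [0.522, -0.1602, 0.1378]
tool_rot: [-0.372, 0.602, 0.374, 0.599]
force: [-0.2, -0.0, -0.7]
grip_width: 0.0002
```

```bash
python3 look.py i wrist scene side;python3 -c "
from h import *
print(shift([.5226,-.161,.072]))"
```

```text
[ 0.52305242 -0.15927641  0.14025564] [ 0.02  0.06 -0.53] 7.4
[ 0.0683 -0.0004 -0.0018]
```

View pics/wrist_i.png

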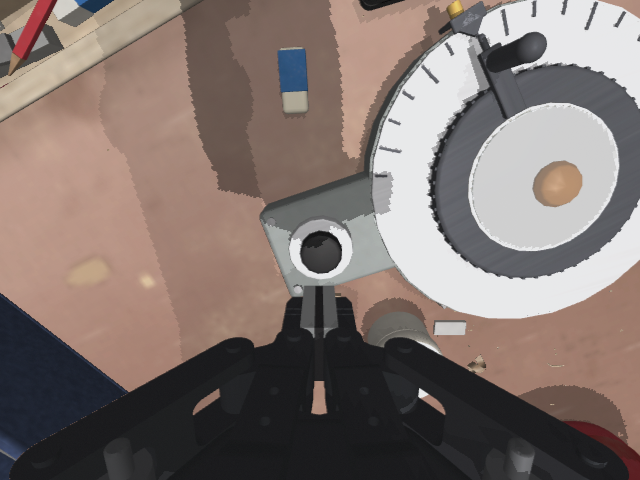

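View pics/side_i.png

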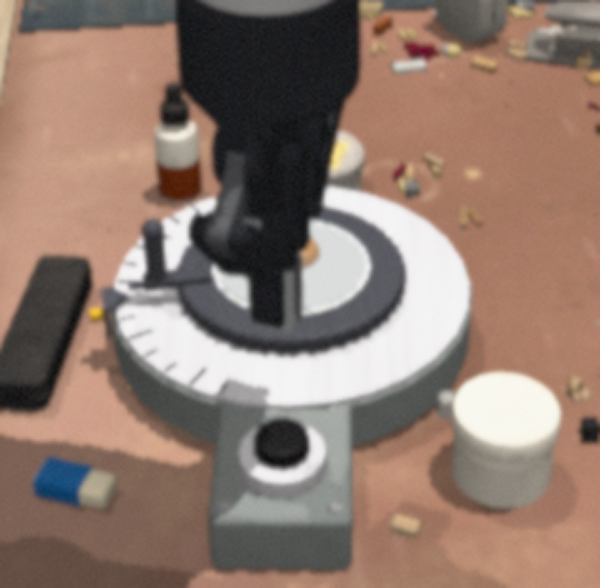

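View pics/scene_i.png

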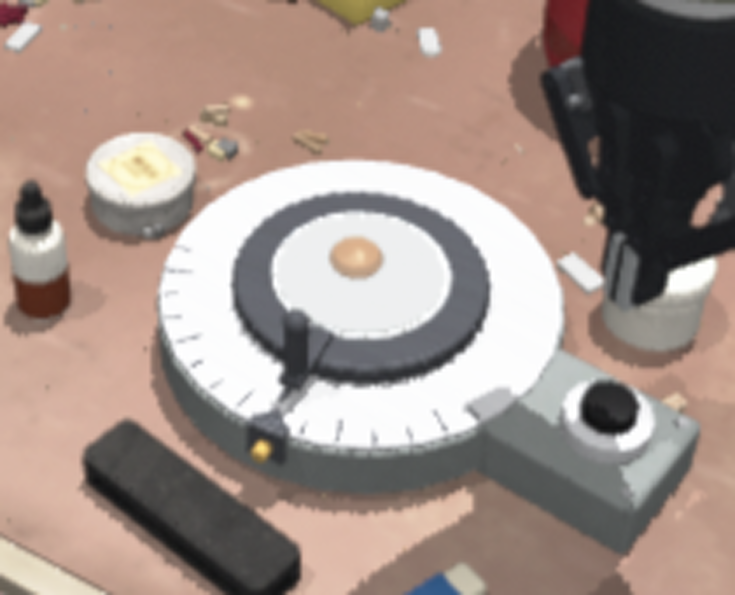

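```bash
python3 -c "
from h import *
c=dict(np.load('wrist_i.npz'));print(ray(0,321,252,.058,c))
print('jar',ray('side',396,335,.047))"
```

```text
[ 0.52264797 -0.15929389  0.058     ]
jar [ 0.63846482 -0.13943573  0.047     ]
```

Two independent measurements of the button agree within 2 mm. I'll descend to 1–2 mm above it, then press in small steps.

Emit:
apply_moves(
  steps=[
    [[0.03,-0.0002,-0.001,0,0],[0.055,-0.0002,-0.001,0,0],[0.066,-0.0002,-0.001,0,0],[0.068,-0.0002,-0.001,0,0],[0.068,-0.0002,-0.001,0,0],[0.068,-0.0002,-0.001,0,0]],
  ],
)

```text
time_s: 8.0
tcp_pos: [0.5237, -0.1604, 0.0737]
tool_rot: [-0.374, 0.6, 0.374, 0.601]
force: [-0.3, 0.3, 0.0]
grip_width: 0.0002
```

```bash
python3 look.py j side scene
```

```text
[ 0.52350122 -0.16041068  0.07345478] [ 0.25 -0.71 -0.39] 8.1
```

View pics/side_j.png

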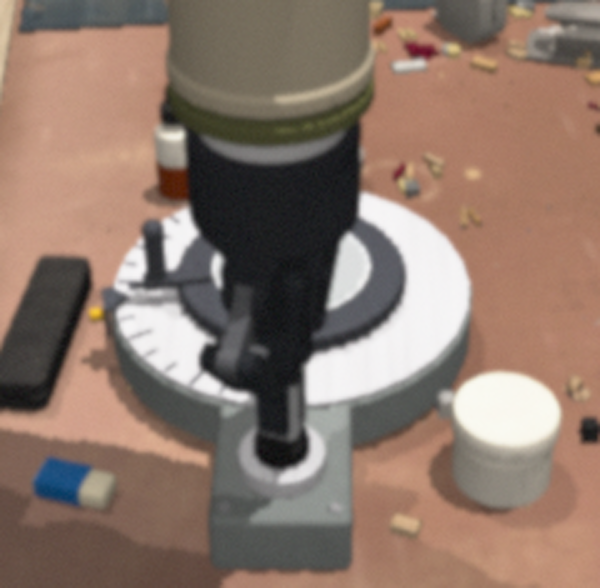

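View pics/scene_j.png

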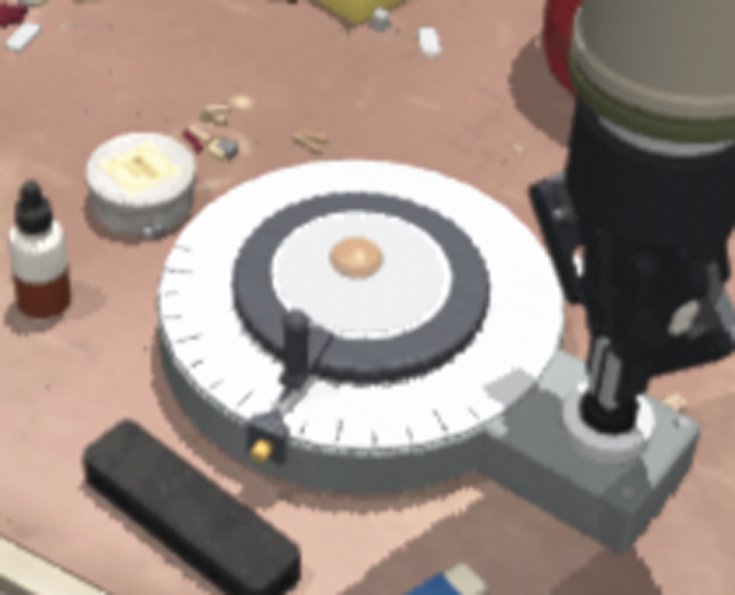

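Emit:
apply_moves(
  steps=[
    [[0.002,0,0,0,0],[0.004,0,0,0,0],[0.006,0,0,0,0],[0.0075,0,0,0,0],[0.009,0,0,0,0],[0.01,0,0,0,0],[0.01,0,0,0,0]],
  ],
)

```text
time_s: 8.8
tcp_pos: [0.5239, -0.1605, 0.0636]
tool_rot: [-0.374, 0.6, 0.374, 0.601]
force: [-0.1, 1.0, 3.4]
grip_width: -0.0002
```

```bash
python3 -c "
from h import *
s,R,p=st();print(p,s['force'])"
```

```text
[ 0.52385722 -0.16045358  0.06363044] [-0.11714813  0.98250068  3.3516523 ]
```

Emit:
apply_moves(
  steps=[
    [[0.0005,0,0,0,0],[0.001,0,0,0,0],[0.0015,0,0,0,0],[0.0015,0,0,0,0],[0.0015,0,0,0,0]],
  ],
)

```text
time_s: 9.3
tcp_pos: [0.5239, -0.1605, 0.063]
tool_rot: [-0.374, 0.599, 0.374, 0.601]
force: [-3.5, 1.5, 13.8]
grip_width: -0.0
```

```bash
python3 look.py k side; python3 -c "
from h import *
s,R,p=st();print(p,s['force'])"
```

```text
[ 0.52393135 -0.16053835  0.06304103] [-3.28  1.08 13.03] 9.35
[ 0.52393135 -0.16053835  0.06304103] [-3.27738677  1.08184459 13.02711574]
```

View pics/side_k.png

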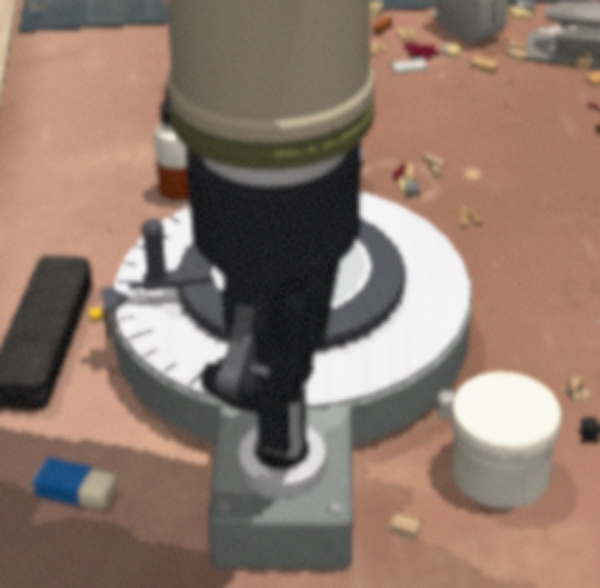

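The force jumped from 3.4 N to 13 N while the tip stalled at 52 mm, so the button is at its stop. I'll lift straight up.

Emit:
apply_moves(
  steps=[
    [[-0.004,0,0,0,0],[-0.012,0,0,0,0],[-0.03,0,0,0,0],[-0.06,0,0,0,0],[-0.1,0,0,0,0],[-0.13,0.02,0,0,0],[-0.13,0.02,0,0,0],[-0.13,0.02,0,0,0]],
  ],
)

```text
time_s: 10.15
tcp_pos: [0.5056, -0.1515, 0.1935]
tool_rot: [-0.374, 0.599, 0.374, 0.601]
force: [0.0, -1.0, -0.1]
grip_width: 0.0003
```

```bash
python3 look.py l wrist scene side; python3 zoom.py wrist_l.npz 330 20 490 140 5 zl.png;python3 zoom.py scene_l.npz 290 280 370 340 10 zsl.png
```

```text
[ 0.50511995 -0.15159053  0.19170783] [-0.05 -0.22  0.15] 10.3
```

View pics/wrist_l.png

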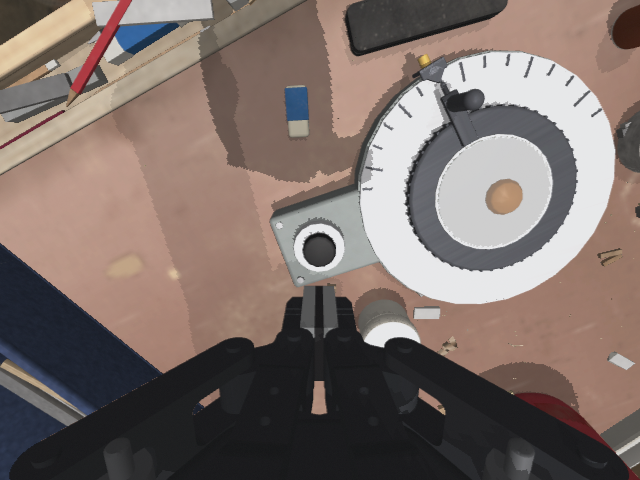

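View pics/scene_l.png

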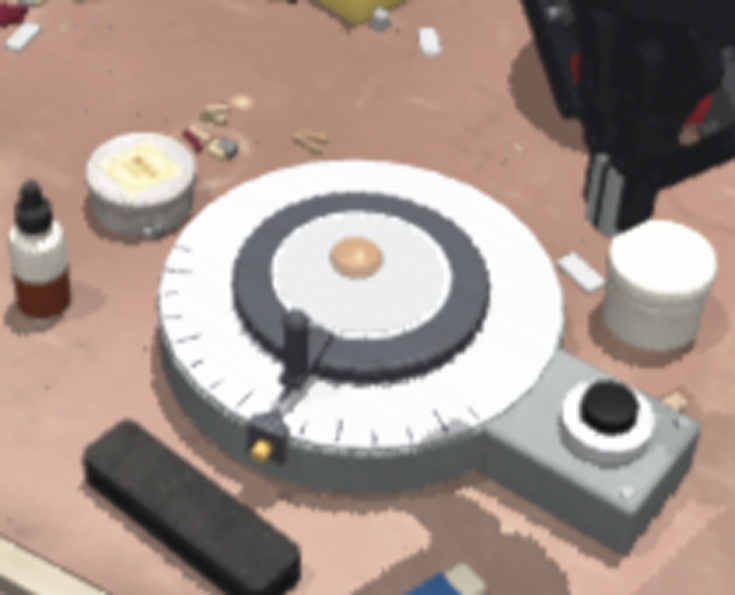

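View pics/zsl.png

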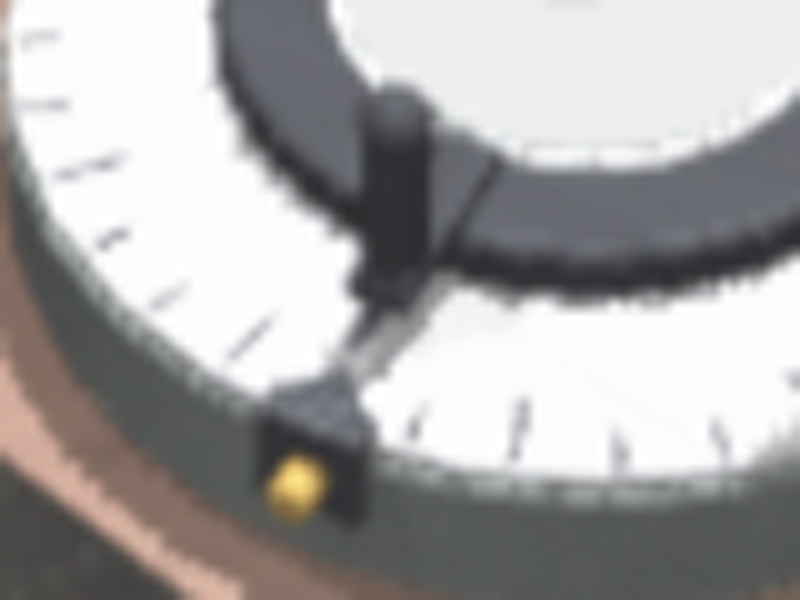

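View pics/side_l.png

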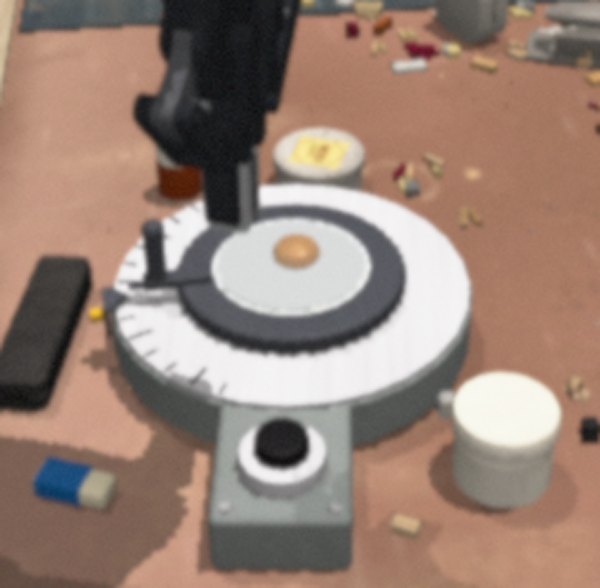

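View pics/zl.png

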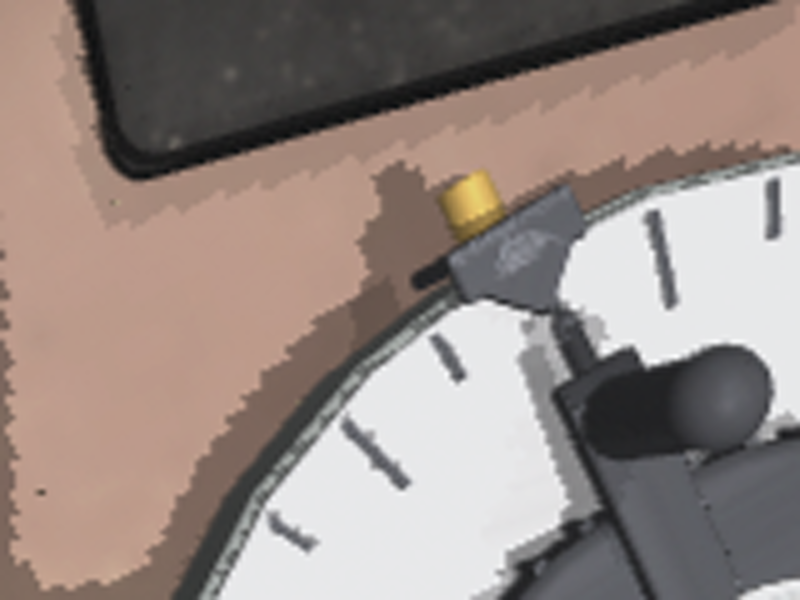

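```bash
python3 meas.py wrist_l.npz 443 83 440.6 82; python3 meas.py scene_l.npz 324.6 315.5 324.2 317.3
```

```text
ptr (array([ 0.4494, -0.023 ,  0.051 ]), np.float64(0.09197408763288495), np.float64(183.46836707198074)) mark (array([ 0.4482, -0.0226,  0.046 ]), np.float64(0.09315631583091956), np.float64(183.19320483322375)) gap deg -0.275162238756991 mm -0.45623626912948295
ptr (array([ 0.4449, -0.026 ,  0.051 ]), np.float64(0.0966726459786512), np.float64(185.10207184741344)) mark (array([ 0.4449, -0.0252,  0.046 ]), np.float64(0.09659599260775639), np.float64(184.6574208896115)) gap deg -0.4446509578019402 mm -0.7372592074000713
```

Views from four different positions put the pointer within about 0.3–0.45° (0.5–0.75 mm) of the clip tip. I'm handing the job in.

```bash
python3 -c "
from workcell import order,bot
print(order.finish_job(), bot.get_state()['time_s'])"
```

```text
the job is handed in; nothing more can be done
the job is handed in; nothing more can be done
```

The pointer now stands at the marker clip's tip and the lamp button has been pressed fully down and released. The job was handed in after about 10.3 s, with the arm raised clear and touching nothing.

- **Lever:** I pushed the pin counterclockwise with the shut fingertips, checking the wrist camera between small pushes. The last views put the pointer 0.3–0.45° (0.5–0.75 mm) past the clip tip. That is about as fine as I could pick points in the pictures. One scene-camera reading taken during the push put the pointer 0.75 mm short of the tip instead.
- **Button:** The fingertips stalled 52 mm above the bench, which is the button's full travel. The force rose to about 13 N there, against 5 N for the spring. The pictures after lifting show the button back up.
- **Surroundings:** The clip measured the same place before and after. The stone, eraser, stone case, tin, bottle and jar look unmoved in the pictures.
- **Disagreement:** The scene and wrist cameras differ by 2–4 mm in absolute position. I therefore judged the alignment only from pointer and clip seen in the same picture.

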